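# Lock the inspection slide with its lever bolt

## Robot

A 7-joint arm with a two-finger parallel gripper is mounted at the origin on the work surface. World frame = base frame: x ahead of the robot, y to its left, z up, the work surface at z = 0. Lengths are in m, angles in rad, forces in N, time in s.
With the tool pointing down it reaches from about 0.4 to 0.875 m from the base axis. Payload 19.3 kg.
Tool frame: the origin (TCP) lies midway between the tips of the shut fingers; the grasp point (between the pads) lies 19 mm behind it; z points along the fingers, y is the line along which they close (so a half turn about z gives the same grasp; the last joint's range is limited). The gripper opens to 85 mm and grips with 20 to 120 N. Pads are 22 mm wide; open, the fingers measure 114 mm over their backs; the gripper's body (76 mm by 85 mm) begins 54 mm behind the grasp point. The pads swing forward as they close: fully open they stand 13 mm farther back than shut.
Start: joints at [1.243, 0.521, -0.036, 1.599, 0.021, 1.021, -0.113], TCP at [0.159, -0.604, 0.231] pointing down, gripper open.
Joint ranges: [-2.91, 2.91], [-0.3, 2.13], [-1.5, 1.42], [0.17, 2.43], [-1.26, 4.41], [0.16, 1.93], [-2.52, 2.52]. Speed limits (rad/s): [1.89, 1.89, 2.39, 2.39, 3.01, 3.01, 3.01].

## Interface

Orientations are given as a unit quaternion [w, x, y, z].
In Python, from bench import robot gives the robot as it stands.
- The arm moves only by the tool play_rows, never from a script. Its argument "increments" is a list of rows, each a list of 7 numbers: the turn, a rotation vector about the world's x, y, z in rad, then the shift along the world's x, y, z in mm, then the closure, from -1 (fully open) to 1 (shut). A call has 1 to 5 rows; each row shifts and turns the commanded pose from where the row before left it; what a row does not reach is not made up. A row lasts 1/10 s, in which the tool goes at most 50 mm and 8.59 degrees, less where a joint would pass 70% of its speed; a pose out of reach is approached as far as the arm can. A call with a gripper value outside its range is refused whole. The fingers move at their own pace and stop on an object; the grip force is fixed at half the most. Time passes only in rows, so rows that do not move let the fingers close. It gives the time, the measured TCP pose, the force, the opening and the grip force at its end, in the units of the state.
- robot.get_obs(): the state, without advancing time (a new reading comes with each control period).
- robot.capture(name): name is "scene" or "top" or "wrist"; returns a dict with "frame" (480x640x3 uint8, red, green, blue), "vertical_fov" (degrees; the focal length in pixels is half the picture's height over the tangent of half this angle, whatever the lens; pixels are square), "cx", "cy" (the principal point, pixels), "R" (3x3) and "t" (3): a world point X has camera coordinates R X + t. Camera axes: x right, y down, z forward; pixel columns grow to the right and rows downward; lengths in m; the calibration is good to about 2 mm. A picture is of the moment at which its call begins. There is no depth.
- robot.hand_in(): hands the job in; it is judged then, once.
Trained networks look in a picture, given as the dict that the camera call returned (one of the last four; its "shot" number tells which), for a name from the list of things; names that differ only in an ending like _2 or _b are one class to them, and where a whole thing is asked for, a point or a joint stands for the part that bears it (a point fixed in the world has none). Each returns a list of dicts, best first, with "score" (0 to 1); they miss things now and then, are a little off and sometimes report something else, mostly with a low value. They report only what shows in the picture. A call takes as long as a camera call.
- robot.search_frame(name, picture): "xy" ([column, row] in pixels, amid what is visible of it).
The state is a dict: "t": time; "joint_pos": joint angles; "joint_vel": joint speeds; "effort": joint torques, N m; "tcp_pos": TCP position; "ee_rot": TCP orientation; "ft_force": force on the tool from outside, world axes, zero at the start; "torque": the same for the moment, N m; "grip_width": finger opening in m; "gripper_force": force on a finger pad.
Only numpy, scipy, OpenCV 4.12 (cv2) and the standard library are available. Lean on these libraries where they do the work, as an engineer would, in place of code of your own. Each camera call takes 0.05 s, during which the arm holds its last target. There are 200 camera calls.

## Task

Lock the slide of the inspection fixture for measuring: push the carriage by its black upright grip fully home against the end stop, then screw the lever bolt in clockwise with its lever standing up until it is just snug - do not force it on once it bites - and then fold the lever fully down onto its rest. Let go, and leave the other things on the plate where they are.

Things in the scene. Friction and masses are not known exactly. Their poses are not given: they have to be found in the camera images.
- fixture: Grey base plate 240 x 270 x 20 mm on the granite, fixed, origin at the centre of its underside, z up. The slide runs along its y; +y leads to the end stop (dark block, top 55 mm up). At its +x side a post carries a clamp arm overhanging inwards (top 76 mm up), through which the vertical lever bolt passes at own (50, 20) mm. Only the standing lever (164 mm) is higher than 115 mm.
- carriage (a joint): Position of the sliding aluminium carriage (it carries a vee block with a shaft) along the fixture's +y, m: 0 at the rear, 0.060 against the end stop. Stays where it is left; needs about 2.5 N to move.
- grip (a point): Centre of the carriage's black upright grip, 32 mm (fixture x) x 14 mm (fixture y) x 48 mm high, centre 72 mm and top 96 mm above the granite; 28 mm or more free on both of its y sides above 52 mm. Its axes are the fixture's.
- head (a point): On the bolt's vertical axis at the lever's pivot pin, 100 to 103 mm above the granite. Turns with the bolt: z up, x to the side the lever folds to, where a flat steel rest arm 14 mm wide reaches 56 mm out, its top 6.5 mm below this point. The pin lies along y between fork cheeks that reach 17 mm out along y, 10 mm in x and 11 mm above this point.
- blade (a point): Middle of the lever's blade, 33 mm from the pivot pin. Blade 10 mm thick (its own x), 22 mm wide (its own y), its z points along the lever from the pin to the tip; the tip is 60 mm from the pin. With the lever up, z is up. The standing lever is what one grips (across its thickness) to turn the bolt.
- lever (a joint): Fold of the lever, rad: 0 standing straight up, 1.57 folded flat on its rest. Stiff: stays where it is left, needs 0.12 N m about the pin (2.7 N at 45 mm).
- washer (a joint): How far the bolt was turned on after it bit on its crush washer, rad: 0 until it bites, snug from 0.05, forced (spoiled) above 0.6; stops at 0.9. The bolt runs freely (0.04 N m) till it bites, then resists with 0.2 N m, rising 0.8 N m per rad (held still, the hand feels about 0.8 N m per rad); let go, it springs back to about 0.25 if beyond that, else stays.
- foot_tip (a point): Centre of the bolt's lower end, a dark foot 18 mm across under the clamp arm; 47 mm above the granite, on the carriage's flange, when screwed in, else higher. Screwing in is clockwise seen from above and sinks the bolt 1 mm per rad; it starts 1.6 to 2.5 rad from where it bites, different each time, so it takes several grasps.
- ring_gauge: Steel ring gauge 30 mm across, 12 mm high, lying on the fixture's base plate; a bystander to leave alone, origin under its centre.
- gauge_block: Steel block 35 x 20 x 30 mm standing beside the fixture, at its -y end; a bystander to leave alone, origin under its centre.
- vee_block: Spare steel vee block 70 x 50 x 55 mm with a U-shaped clamp (94 mm high); a bystander to leave alone, origin under its centre.
- indicator: Dial indicator on a magnetic base, 174 mm high, arm 84 mm out to its own -x; a bystander to leave alone, origin under its centre.
- oil: White oil bottle, 44 mm across, 100 mm high; a bystander to leave alone, origin under its centre.
- driver: Screwdriver 160 mm long, lying; a bystander to leave alone, origin under its centre.
- parallel: Steel parallel 120 x 25 x 20 mm, lying; a bystander to leave alone, origin under its centre.

How it is judged:
On the way, in this order (a step that is already met when the one before it is completed fails the run):
1. the carriage is home against the end stop (value of joint carriage above 0.057 m), for 0.2 s.
2. with the carriage home and the lever still up, the bolt is screwed in until snug (value of joint carriage above 0.057 m and value of joint washer above 0.05 rad and z of foot_tip in the frame of fixture below 0.0477 m and value of joint lever below 0.4 rad), for 0.2 s.
3. the lever is folded down on its rest (value of joint lever above 1.45 rad), for 0.2 s.
At the end, for the whole second after the job is handed in: The carriage is within 3 mm of its end stop (joint over 0.057), the bolt is snug (washer turned at least 0.05 rad and not more than 0.6, the foot less than 0.7 mm above its lowest place), the lever is folded to more than 1.45 rad, and all is at rest (value of joint carriage above 0.057 m and value of joint washer above 0.05 rad and z of foot_tip in the frame of fixture below 0.0477 m and value of joint lever above 1.45 rad and velocity of joint carriage between -0.02 and 0.02 m/s and velocity of joint lever between -0.02 and 0.02 rad/s and velocity of joint washer between -0.02 and 0.02 rad/s); the robot touches nothing.
It fails at once if the bolt is forced on, more than 0.6 rad past where it bites (value of joint washer above 0.6 rad).
It fails at once if a bystander is shifted by more than 20 mm (distance of any of ring_gauge, gauge_block, vee_block, indicator, oil, driver, parallel from where it was at the start of the episode above 0.02 m).
It also fails if it takes over 72 s, if anything falls off the work surface, if the arm or the gripper's body presses on something with over 40 N, if the wrist force passes 120 N, or if a joint passes its speed limit or range.

## Working session

There is one attempt and no reset: what is moved stays moved. The work goes in short steps, Python scripts to look and compute and a tool call to move; the robot and the scene stay as the last step left them, time stands still between calls to the robot, and variables do not carry over. Pictures are saved under pics/ and viewed, at most 10 in all, crops included, and the job is handed in when it is done.

Besides the shell and the picture viewer there is one more tool, called after "Emit:" as name(argument=value, ...), one argument or row to a line, values as JSON. play_rows: Moves the arm, as the interface text tells. Its arguments: {"type":"object","properties":{"increments":{"type":"array"}},"required":["increments"]}

```bash
mkdir -p pics; ls
python3 - <<'E'
from bench import robot
import cv2,numpy as np
o=robot.get_obs();print({k:np.round(v,3).tolist() for k,v in o.items()})
ims=[]
for c in ["scene","top"]:
    p=robot.capture(c);cv2.imwrite(f"pics/{c}0.png",p["frame"][:,:,::-1])
    print(c,p["vertical_fov"],p["cx"],p["cy"],np.round(p["R"],4).tolist(),np.round(p["t"],4).tolist(),p["shot"])
    for n in ["fixture","carriage","grip","head","blade","lever","foot_tip","ring_gauge","gauge_block","vee_block","indicator","oil"]:
        r=robot.search_frame(n,p)
        print(n,[(np.round(d["xy"],1).tolist(),round(d["score"],2)) for d in r[:2]])
print(robot.get_obs()["t"])
E
```

```text
pics
{'t': 0.0, 'joint_pos': [1.243, 0.522, -0.036, 1.6, 0.021, 1.021, -0.113], 'joint_vel': [0.0, -0.003, -0.0, -0.002, 0.001, -0.0, -0.0], 'effort': [0.0, -92.71, 1.98, -36.992, 0.018, 0.008, 0.0], 'tcp_pos': [0.159, -0.604, 0.231], 'ee_rot': [-0.001, 0.992, 0.129, -0.0], 'ft_force': [0.285, -0.005, 0.111], 'torque': [0.015, -0.004, 0.022], 'gripper_force': 0.0, 'grip_width': 0.086}
scene 53.31408055112289 311.0904654957264 239.04698190012817 [[-0.8641, 0.503, -0.0164], [0.3944, 0.6567, -0.6428], [-0.3126, -0.5619, -0.7659]] [0.4059, -0.0871, 1.4023] 1
fixture [([323.0, 310.8], 0.84), ([247.8, 288.1], 0.52)]
carriage [([317.8, 285.5], 0.88)]
grip [([318.5, 284.6], 0.98)]
head [([318.9, 305.3], 0.8), ([320.4, 286.2], 0.38)]
blade [([319.8, 301.7], 0.47)]
lever [([323.0, 310.7], 0.74), ([317.9, 298.8], 0.48)]
foot_tip [([318.3, 302.2], 0.77)]
ring_gauge [([274.1, 318.3], 0.59)]
gauge_block [([247.0, 288.5], 0.63)]
vee_block [([423.1, 417.8], 0.73)]
indicator [([197.0, 175.7], 0.93), ([319.1, 306.4], 0.46)]
oil [([356.0, 447.3], 0.68)]
top 57.94804191129272 320.06229943166784 245.7712633101285 [[0.018, -0.9998, -0.0092], [-0.9937, -0.0168, -0.1106], [0.1104, 0.0111, -0.9938]] [-0.016, 0.4894, 1.344] 2
fixture [([283.4, 243.9], 0.72)]
carriage [([293.8, 243.4], 0.93)]
grip [([293.0, 243.9], 0.92)]
head [([274.5, 222.9], 0.49), ([295.2, 245.5], 0.49)]
blade [([270.4, 224.6], 0.42)]
lever []
foot_tip [([273.6, 224.6], 0.68)]
ring_gauge [([284.7, 246.1], 0.47), ([178.7, 251.2], 0.34)]
gauge_block [([334.0, 198.4], 0.53)]
vee_block [([176.7, 252.6], 0.86)]
indicator [([474.8, 214.6], 0.56)]
oil [([183.4, 203.2], 0.82), ([290.4, 242.5], 0.31)]
1.3
```

View images.

Run:
```python
import cv2
a=cv2.imread("pics/scene0.png")[200:400,210:430];cv2.imwrite("pics/s0c.png",cv2.resize(a,None,fx=3.0,fy=3.0,interpolation=cv2.INTER_CUBIC))
a=cv2.imread("pics/top0.png")[150:330,180:400];cv2.imwrite("pics/t0c.png",cv2.resize(a,None,fx=3,fy=3,interpolation=cv2.INTER_CUBIC))
```

```text
(no output)
```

View pics/s0c.png

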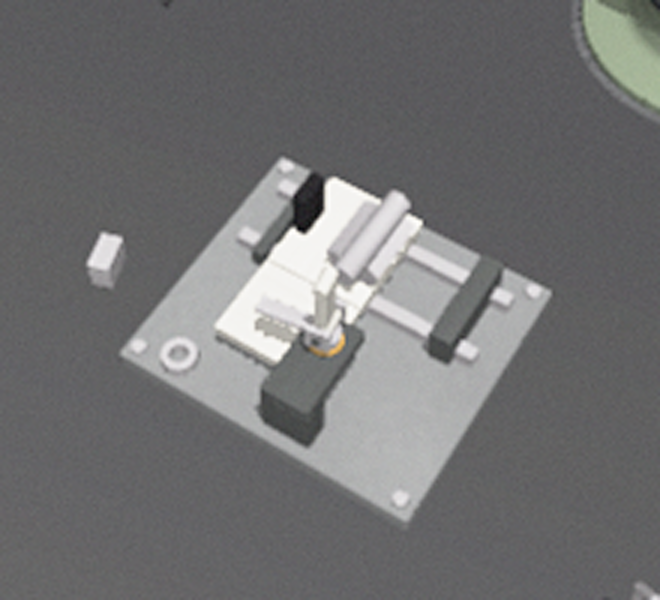

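View pics/t0c.png

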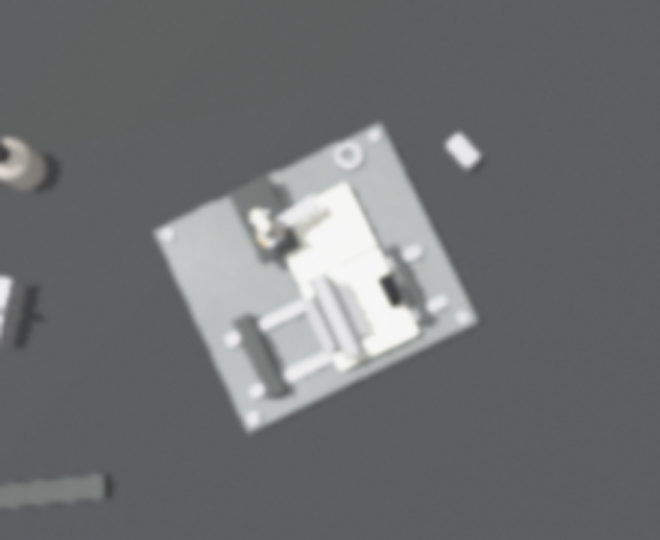

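```bash
cat > h.py <<'E'
import numpy as np
S=dict(f=240/np.tan(np.radians(53.31408055/2)),c=(311.09,239.05),R=np.array([[-0.8641,0.503,-0.0164],[0.3944,0.6567,-0.6428],[-0.3126,-0.5619,-0.7659]]),t=np.array([0.4059,-0.0871,1.4023]))
T=dict(f=240/np.tan(np.radians(57.948042/2)),c=(320.06,245.77),R=np.array([[0.018,-0.9998,-0.0092],[-0.9937,-0.0168,-0.1106],[0.1104,0.0111,-0.9938]]),t=np.array([-0.016,0.4894,1.344]))
def cam(p): return dict(f=240/np.tan(np.radians(p["vertical_fov"]/2)),c=(p["cx"],p["cy"]),R=np.array(p["R"]),t=np.array(p["t"]))
def proj(C,X):
    q=C["R"]@np.array(X)+C["t"]; return np.array([C["c"][0]+C["f"]*q[0]/q[2],C["c"][1]+C["f"]*q[1]/q[2]])
def ray(C,uv):
    d=C["R"].T@np.array([(uv[0]-C["c"][0])/C["f"],(uv[1]-C["c"][1])/C["f"],1]); return -C["R"].T@C["t"],d
def atz(C,uv,z):
    o,d=ray(C,uv); return o+d*(z-o[2])/d[2]
def sc(u,v): return (210+u/3,200+v/3)
def tc(u,v): return (180+u/3,150+v/3)
def fw(P,X):
    c,s=np.cos(P[2]),np.sin(P[2]); return np.array([P[0]+c*X[0]-s*X[1],P[1]+s*X[0]+c*X[1],X[2]])
def wf(P,X):
    c,s=np.cos(P[2]),np.sin(P[2]); d=np.array(X[:2])-P[:2]; return np.array([c*d[0]+s*d[1],-s*d[0]+c*d[1],X[2]])
E
python3 - <<'E'
from h import *
from scipy.optimize import least_squares
K=[(.12,-.135,.02),(-.12,-.135,.02),(-.12,.135,.02),(.12,.135,.02)]
s=[sc(*a) for a in [(122,353),(283,157),(550,290),(408,520)]]
t=[tc(*a) for a in [(380,125),(475,322),(248,432),(155,232)]]
def r(P,w=(1,1)): return np.concatenate([w[0]*(proj(S,fw(P,k))-a) for k,a in zip(K,s)]+[w[1]*(proj(T,fw(P,k))-a) for k,a in zip(K,t)])
for w in [(1,1),(1,0),(0,1)]:
    q=least_squares(r,[.5,0,.47],args=(w,)); print(q.x,np.degrees(q.x[2]));print(np.round(q.fun,1))
    if w==(1,1):P=q.x
print("bolt",fw(P,(.05,.02,.1)))
np.save("P.npy",P)
print("grip S",wf(P,atz(S,(318.5-0,284.6),.072)))
# grip top in scene crop center (312,182); top crop (390,288)
for C,uv in [(S,sc(314,182)),(T,tc(393,289))]: print("griptop",wf(P,atz(C,uv,.096)),atz(C,uv,.096))
for C,a,b in [(S,sc(325,338),sc(260,303)),(T,tc(272,226),tc(325,208))]:
    A=wf(P,atz(C,a,.094));B=wf(P,atz(C,b,.094));print(A,B,np.degrees(np.arctan2(*(B-A)[1::-1])))
# lever tip scene
print("tip",wf(P,atz(S,sc(325,270),.162)),wf(P,atz(T,tc(262,215),.162)))
print("pivot proj", (proj(S,fw(P,(.05,.02,.1)))-[210,200])*3,(proj(T,fw(P,(.05,.02,.1)))-[180,150])*3)
E
```

```text
[0.49836705 0.10594002 0.47106746] 26.99017728330681
[-1.7 -0.3 -0.8 -0.8  1.  -0.  -0.3  0.6 -0.3 -0.4  0.9  0.6 -0.5  1.5
 -1.3  0.3]
[0.49744089 0.10646384 0.47340356] 27.124026057638343
[-1.3 -0.2 -0.5 -0.8  1.4 -0.2  0.4  0.6 -0.  -0.   0.   0.  -0.   0.
 -0.   0. ]
[0.49998197 0.10502459 0.4671041 ] 26.76309360021316
[-0.  -0.  -0.  -0.   0.   0.  -0.   0.   0.2 -0.8  1.1  0.3 -0.4  0.9
 -0.9 -0.4]
bolt [0.53384451 0.1464536  0.1       ]
grip S [-0.02027964 -0.02437613  0.072     ]
griptop [-0.06115615 -0.06109758  0.096     ] [0.47160015 0.02374196 0.096     ]
griptop [-0.05605584 -0.06909138  0.096     ] [0.47977284 0.01893351 0.096     ]
[0.05725885 0.02419324 0.094     ] [ 0.0576003  -0.03434706  0.094     ] -89.66580835885945
[0.05529239 0.01274651 0.094     ] [ 0.04839759 -0.04325331  0.094     ] -97.01904159441607
tip [0.0440694 0.0162516 0.162    ] [0.05567573 0.0139433  0.162     ]
pivot proj [325.42713062 324.11054028] [267.01941898 232.91234188]
```

Emit:
play_rows(
  increments=[
    [0,0,0.014,35,35,0,-1],
    [0,0,0.014,35,35,0,-1],
    [0,0,0.014,35,35,0,-1],
    [0,0,0.014,35,35,0,-1],
    [0,0,0.014,35,35,0,-1],
  ],
)

```text
t: 1.8
tcp_pos: [0.3355, -0.4278, 0.2315]
ee_rot: [0.0, 0.987, 0.163, 0.0]
ft_force: [-0.1, -0.6, 0.2]
grip_width: 0.0853
gripper_force: 0.0
```

Emit:
play_rows(
  increments=[
    [0,0,0.014,20,42,0,-1],
    [0,0,0.014,20,42,0,-1],
    [0,0,0.014,20,42,0,-1],
    [0,0,0.014,20,42,0,-1],
    [0,0,0.014,20,42,0,-1],
  ],
)

```text
t: 2.3
tcp_pos: [0.4348, -0.2176, 0.2315]
ee_rot: [0.0, 0.98, 0.198, 0.0]
ft_force: [1.2, 0.3, -0.3]
grip_width: 0.0854
gripper_force: 0.0
```

Emit:
play_rows(
  increments=[
    [0,0,0.014,8,48,0,-1],
    [0,0,0.014,8,48,0,-1],
    [0,0,0.014,8,48,0,-1],
    [0,0,0.014,8,48,0,-1],
    [0,0,0.014,8,48,0,-1],
  ],
)

```text
t: 2.8
tcp_pos: [0.4744, 0.0226, 0.2316]
ee_rot: [0.0, 0.973, 0.232, 0.0]
ft_force: [1.7, 0.0, 0.8]
grip_width: 0.0854
gripper_force: 0.0
```

Run:
```python
from bench import robot
import cv2,numpy as np
from h import *
P=np.load("P.npy")
p=robot.capture("wrist");cv2.imwrite("pics/w1.png",p["frame"][:,:,::-1])
C=cam(p);np.save("w1.npy",C,allow_pickle=True)
print(C)
for n,z in [("grip",.072),("head",.1),("blade",.134),("fixture",.02)]:
    print(n,[(np.round(d["xy"],1).tolist(),round(d["score"],2),np.round(wf(P,atz(C,d["xy"],z)),4).tolist()) for d in robot.search_frame(n,p)[:2]])
o=robot.get_obs();print({k:np.round(o[k],3).tolist() for k in ["t","joint_pos","tcp_pos","ee_rot","ft_force","torque"]})
```

```text
{'f': np.float64(393.1067254431678), 'c': (321.568152058063, 243.69042658839362), 'R': array([[ 4.50185010e-01, -8.92935163e-01,  5.01176952e-04],
       [-8.61220053e-01, -4.34047025e-01,  2.64392135e-01],
       [-2.35867500e-01, -1.19456999e-01, -9.64415133e-01]]), 't': array([-0.19351002,  0.38330164,  0.49329112])}
grip [([276.1, 166.5], 0.96, [-0.0151, -0.0292, 0.072])]
head [([195.6, 58.4], 0.89, [0.0554, 0.0168, 0.1])]
blade [([172.0, 48.3], 0.6, [0.0546, 0.0196, 0.134])]
fixture [([246.9, 132.7], 0.98, [0.0101, 0.001, 0.02])]
{'t': 3.05, 'joint_pos': [0.117, 0.3, -0.35, 1.969, 0.13, 0.894, -1.402], 'tcp_pos': [0.474, 0.02, 0.231], 'ee_rot': [0.0, 0.973, 0.232, -0.0], 'ft_force': [-0.898, -0.306, 0.219], 'torque': [0.008, 0.005, -0.004]}
```

View pics/w1.png

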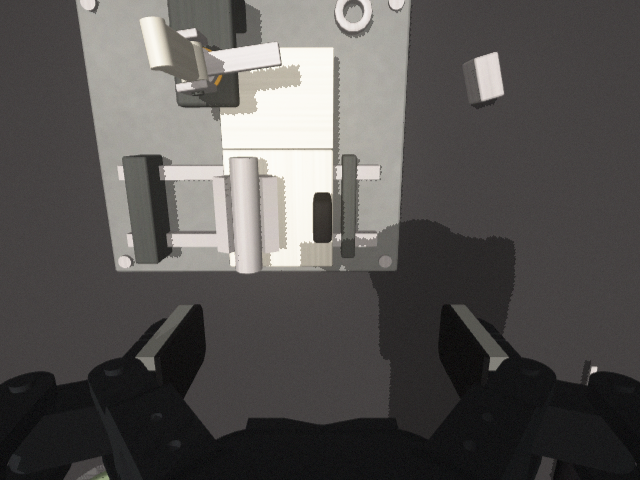

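```bash
python3 - <<'E'
from h import *
P=np.load("P.npy");C=np.load("w1.npy",allow_pickle=True).item()
pr=lambda n,X:print(n,np.round(proj(C,fw(P,X)),1))
pr("c -120,135 (117,271)",(-.12,.135,.02));pr("c -120,-135 (397,271)",(-.12,-.135,.02))
pr("c 120,-135",(.12,-.135,.02));pr("c 120,135",(.12,.135,.02))
pr("head",(.05,.02,.101));pr("tip",(.05,.02,.161));
for gx,gy in [(-.058,-.065)]:
  for dx in(-16,16):
    for dy in(-7,7):
      for z in (.048,.096): pr((dx,dy,z),(gx+dx/1e3,gy+dy/1e3,z))
for n,uv,z in [("arm end",(281,54),.0945),("arm start",(207,66),.0945),("tip",(153,30),.162),("cheek",(185,37),.112),("cheek",(193,88),.112),("stop top",(148,210),.055)]: print(n,wf(P,atz(C,uv,z)))
E
python3 - <<'E'
import cv2
a=cv2.imread("pics/w1.png")[0:280,110:420];cv2.imwrite("pics/w1c.png",cv2.resize(a,None,fx=2.1,fy=2.1,interpolation=cv2.INTER_CUBIC))
E
```

```text
c -120,135 (117,271) [114.1 274.8]
c -120,-135 (397,271) [396.7 273.6]
c 120,-135 [410.7 -11.9]
c 120,135 [ 70.7 -10.4]
head [190.9  67.2]
tip [152.1  46.8]
(-16, -7, 0.048) [331.6 234.2]
(-16, -7, 0.096) [333.2 249.9]
(-16, 7, 0.048) [315.2 234.3]
(-16, 7, 0.096) [314.2 250. ]
(16, -7, 0.048) [331.7 196.9]
(16, -7, 0.096) [333.4 207. ]
(16, 7, 0.048) [314.9 197. ]
(16, 7, 0.096) [313.8 207.1]
arm end [ 0.05875846 -0.0374844   0.0945    ]
arm start [0.05173388 0.01135892 0.0945    ]
tip [0.05727738 0.01830777 0.162     ]
cheek [0.06518182 0.01867014 0.112     ]
cheek [0.0363101  0.01644405 0.112     ]
stop top [-0.05110467  0.0793678   0.055     ]
```

View pics/w1c.png

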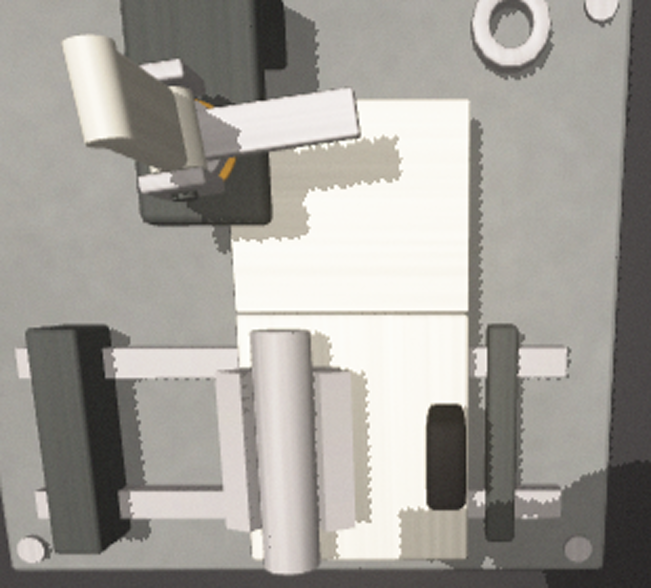

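Emit:
play_rows(
  increments=[
    [0,0,0,5,2,-30,0.15],
    [0,0,0,0,0,-30,0.15],
    [0,0,0,0,0,-20,0.15],
    [0,0,0,0,0,0,0.15],
    [0,0,0,0,0,0,0.15],
  ],
)

```text
t: 3.55
tcp_pos: [0.4794, 0.0218, 0.1518]
ee_rot: [0.0, 0.973, 0.231, -0.0]
ft_force: [-0.4, 0.9, 0.3]
grip_width: 0.0361
gripper_force: 0.0
```

Run:
```python
from bench import robot
import cv2,numpy as np
o=robot.get_obs();print({k:np.round(o[k],4).tolist() for k in ["t","joint_pos","tcp_pos","ee_rot","ft_force","torque","grip_width"]})
p=robot.capture("wrist");cv2.imwrite("pics/w2.png",p["frame"][:,:,::-1])
```

```text
{'t': 3.55, 'joint_pos': [0.0839, 0.4233, -0.3226, 2.0367, 0.2011, 0.7114, -1.4696], 'tcp_pos': [0.4794, 0.0218, 0.1518], 'ee_rot': [0.0001, 0.9729, 0.2311, -0.0001], 'ft_force': [-0.3818, 0.8941, 0.2879], 'torque': [0.0078, 0.0155, -0.0125], 'grip_width': 0.0361}
```

View pics/w2.png

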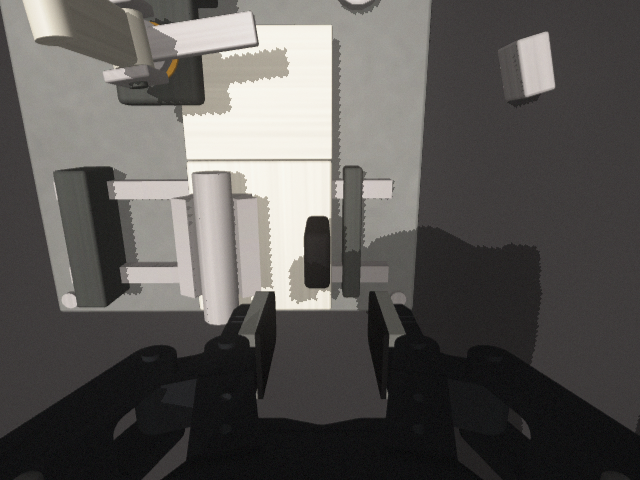

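Emit:
play_rows(
  increments=[
    [0,0,0,0,0,-35,0.15],
    [0,0,0,0,0,-35,0.15],
    [0,0,0,0,0,-15,0.15],
    [0,0,0,0,0,0,0.15],
    [0,0,0,0,0,0,0.15],
  ],
)

```text
t: 4.1
tcp_pos: [0.4801, 0.0225, 0.0675]
ee_rot: [0.0, 0.973, 0.232, 0.001]
ft_force: [0.1, 0.4, 0.5]
grip_width: 0.0361
gripper_force: 0.0
```

Emit:
play_rows(
  increments=[
    [0,0,0,0,0,0,1],
    [0,0,0,0,0,0,1],
    [0,0,0,0,0,0,1],
    [0,0,0,0,0,0,1],
    [0,0,0,0,0,0,1],
  ],
)

```text
t: 4.6
tcp_pos: [0.4802, 0.0227, 0.0678]
ee_rot: [0.0, 0.973, 0.232, 0.001]
ft_force: [-2.6, -0.7, 15.7]
grip_width: 0.0133
gripper_force: 58.7
```

Emit:
play_rows(
  increments=[
    [0,0,0,-4.5,8.9,0,1],
    [0,0,0,-4.5,8.9,0,1],
    [0,0,0,-4.5,8.9,0,1],
    [0,0,0,-4.5,8.9,0,1],
    [0,0,0,0,0,0,1],
  ],
)

```text
t: 5.1
tcp_pos: [0.4616, 0.0593, 0.0678]
ee_rot: [0.0, 0.973, 0.232, 0.001]
ft_force: [-3.9, 1.0, 16.5]
grip_width: 0.013
gripper_force: 59.9
```

Emit:
play_rows(
  increments=[
    [0,0,0,-3.6,7.1,0,1],
    [0,0,0,-1.4,2.7,0,1],
    [0,0,0,-1.4,2.7,0,1],
    [0,0,0,0,0,0,1],
    [0,0,0,0,0,0,1],
  ],
)

```text
t: 5.6
tcp_pos: [0.4556, 0.071, 0.0678]
ee_rot: [0.0, 0.973, 0.232, 0.001]
ft_force: [-4.8, 0.9, 18.0]
grip_width: 0.0131
gripper_force: 60.2
```

Emit:
play_rows(
  increments=[
    [0,0,0,-1.4,2.7,0,1],
    [0,0,0,-1.4,2.7,0,1],
    [0,0,0,0,0,0,1],
    [0,0,0,0,0,0,1],
  ],
)

```text
t: 6.0
tcp_pos: [0.4533, 0.0755, 0.0678]
ee_rot: [0.001, 0.973, 0.231, 0.001]
ft_force: [1.0, -6.8, 14.6]
grip_width: 0.0128
gripper_force: 60.8
```

Emit:
play_rows(
  increments=[
    [0,0,0,-1,2,0,1],
    [0,0,0,-1,2,0,1],
    [0,0,0,0,0,0,1],
    [0,0,0,0,0,0,1],
  ],
)

```text
t: 6.4
tcp_pos: [0.4532, 0.0757, 0.0678]
ee_rot: [0.003, 0.973, 0.229, 0.002]
ft_force: [18.8, -35.0, 4.9]
grip_width: 0.013
gripper_force: 60.2
```

Emit:
play_rows(
  increments=[
    [0,0,0,1,-2,0,1],
    [0,0,0,1,-2,0,1],
    [0,0,0,0,0,0,0.15],
    [0,0,0,0,0,0,0.15],
    [0,0,0,0,0,0,0.15],
  ],
)

```text
t: 6.9
tcp_pos: [0.4522, 0.0763, 0.0666]
ee_rot: [-0.0, 0.973, 0.232, 0.0]
ft_force: [-0.0, 0.3, -0.3]
grip_width: 0.0366
gripper_force: 0.0
```

Emit:
play_rows(
  increments=[
    [0,0,0,0,0,20,0.15],
    [0,0,0,0,0,40,0.15],
    [0,0,0,0,0,40,0.15],
    [0,0,0.14,0,0,40,-0.3],
    [0,0,0.14,0,0,30,-0.3],
  ],
)

```text
t: 7.4
tcp_pos: [0.4522, 0.0764, 0.2388]
ee_rot: [0.0, 0.93, 0.368, 0.001]
ft_force: [0.3, -0.4, 0.3]
grip_width: 0.0554
gripper_force: 0.0
```

Emit:
play_rows(
  increments=[
    [0,0,0.14,0,0,0,-0.3],
    [0,0,0.14,0,0,0,-0.3],
    [0,0,0.14,0,0,0,-0.3],
    [0,0,0.14,0,0,0,-0.3],
    [0,0,0.14,0,0,0,-0.3],
  ],
)

```text
t: 7.9
tcp_pos: [0.452, 0.0763, 0.2364]
ee_rot: [0.0, 0.747, 0.665, -0.0]
ft_force: [-0.4, -1.2, -0.1]
grip_width: 0.0555
gripper_force: 0.0
```

Emit:
play_rows(
  increments=[
    [0,0,0.14,0,0,0,-0.3],
    [0,0,0.14,0,0,0,-0.3],
    [0,0,0.14,0,0,0,-0.3],
    [0,0,0.14,0,0,0,-0.3],
    [0,0,0.14,0,0,0,-0.3],
  ],
)

```text
t: 8.4
tcp_pos: [0.452, 0.0763, 0.2364]
ee_rot: [0.0, 0.474, 0.88, -0.0]
ft_force: [-0.0, -0.0, 0.4]
grip_width: 0.0556
gripper_force: 0.0
```

Emit:
play_rows(
  increments=[
    [0,0,0.14,0,0,0,-0.3],
    [0,0,0.14,0,0,0,-0.3],
    [0,0,0.14,0,0,0,-0.3],
    [0,0,0.14,0,0,0,-0.3],
    [0,0,0.14,0,0,0,-0.3],
  ],
)

```text
t: 8.9
tcp_pos: [0.452, 0.0762, 0.2364]
ee_rot: [0.0, 0.143, 0.99, -0.0]
ft_force: [0.3, -0.3, -0.8]
grip_width: 0.0553
gripper_force: 0.0
```

Emit:
play_rows(
  increments=[
    [0,0,0.14,0,0,0,-0.3],
    [0,0,0.14,0,0,0,-0.3],
    [0,0,0.14,0,0,0,-0.3],
    [0,0,0.14,0,0,0,-0.3],
    [0,0,0.14,0,0,0,-0.3],
  ],
)

```text
t: 9.4
tcp_pos: [0.452, 0.0762, 0.2364]
ee_rot: [-0.0, -0.205, 0.979, -0.0]
ft_force: [0.7, 0.5, 0.2]
grip_width: 0.0557
gripper_force: 0.0
```

Run:
```python
from bench import robot
import cv2,numpy as np
from h import *
P=np.load("P.npy")
o=robot.get_obs();print({k:np.round(o[k],4).tolist() for k in ["t","joint_pos","tcp_pos","ee_rot","ft_force","torque","grip_width"]})
p=robot.capture("wrist");cv2.imwrite("pics/w3.png",p["frame"][:,:,::-1]);C=cam(p);np.save("w3.npy",C,allow_pickle=True)
print(C["c"],[np.round(proj(C,fw(P,(.05,.02,z))),1) for z in(.094,.102,.112,.163)])
s=robot.capture("scene");cv2.imwrite("pics/s3.png",s["frame"][:,:,::-1])
a=cv2.imread("pics/s3.png")[200:400,210:430]
```

```text
{'t': 9.4, 'joint_pos': [0.5072, 0.3948, -1.0125, 1.979, 0.4027, 0.9845, 1.2828], 'tcp_pos': [0.452, 0.0762, 0.2364], 'ee_rot': [-0.0, -0.2046, 0.9788, -0.0001], 'ft_force': [0.6536, 0.5363, 0.1504], 'torque': [0.0195, 0.0433, -0.0272], 'grip_width': 0.0557}
(321.568152058063, 243.69042658839362) [array([360.7, 352.8]), array([361.7, 358.2]), array([363. , 365.2]), array([371. , 409.8])]
```

View pics/w3.png

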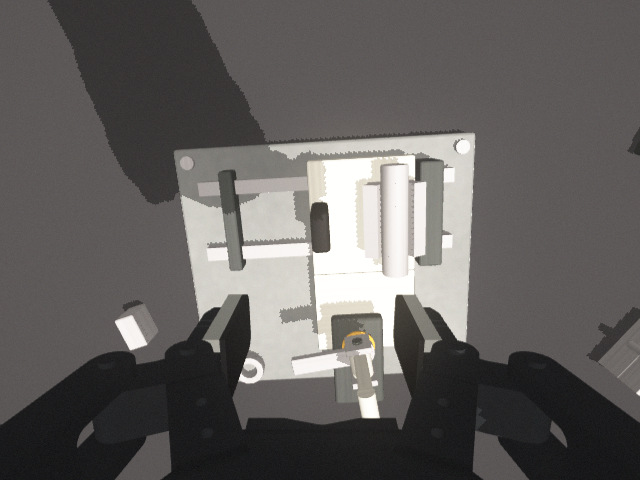

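Run:
```python
from h import *
P=np.load("P.npy");C=np.load("w3.npy",allow_pickle=True).item()
for n,a,b,z in [("arm",(357,352),(293,368),.0945),("armtop edge",(345,350),(293,360),.0945),("armbot",(335,368),(294,375),.0945)]:
    A=atz(C,a,z);B=atz(C,b,z);print(n,A,B,np.degrees(np.arctan2(*(B-A)[1::-1])))
import cv2
a=cv2.imread("pics/w3.png")[310:430,270:410];cv2.imwrite("pics/w3c.png",cv2.resize(a,None,fx=4.5,fy=4.5,interpolation=cv2.INTER_CUBIC))
```

```text
arm [0.53415528 0.14319158 0.0945    ] [0.56864263 0.10111979 0.0945    ] -50.65763146068044
armtop edge [0.53639576 0.13348895 0.0945    ] [0.56176089 0.09827794 0.0945    ] -54.2319671918038
armbot [0.55481841 0.13282317 0.0945    ] [0.57440318 0.10439426 0.0945    ] -55.436895573180834
```

View pics/w3c.png

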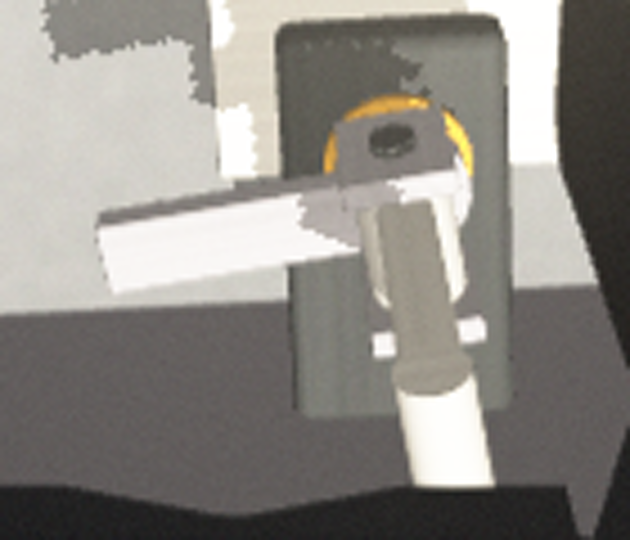

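Emit:
play_rows(
  increments=[
    [0,0,0.1,27,23,0,-0.3],
    [0,0,0.1,27,23,0,-0.3],
    [0,0,0,28,24,0,-0.3],
    [0,0,0,0,0,0,-0.3],
    [0,0,0,0,0,0,-0.3],
  ],
)

```text
t: 10.0
tcp_pos: [0.5337, 0.1468, 0.2359]
ee_rot: [-0.0, -0.297, 0.955, 0.0]
ft_force: [0.6, -0.3, -0.6]
grip_width: 0.0557
gripper_force: 0.0
```

Run:
```python
from bench import robot
import cv2,numpy as np
from h import *
P=np.load("P.npy")
o=robot.get_obs();print({k:np.round(o[k],4).tolist() for k in ["t","joint_pos","tcp_pos","ee_rot","ft_force","torque","grip_width"]})
s=robot.capture("top");C=cam(s)
a=s["frame"][:,:,::-1][190:260,230:320]
b=robot.capture("scene");Cb=cam(b)
b=b["frame"][:,:,::-1][240:345,270:370]
cv2.imwrite("pics/st4.png",np.hstack([cv2.resize(x,(400,400),interpolation=cv2.INTER_CUBIC) for x in (a,b)]))
print((proj(Cb,fw(P,(.05,.02,.163)))-[270,240])*[4,400/105],(proj(Cb,o["tcp_pos"])-[270,240])*[4,400/105])
```

```text
{'t': 10.0, 'joint_pos': [0.3102, 0.5674, -0.9852, 1.7509, 0.5223, 1.1122, 1.3306], 'tcp_pos': [0.5337, 0.1468, 0.2359], 'ee_rot': [-0.0005, -0.2973, 0.9548, 0.0002], 'ft_force': [0.6315, -0.2581, -0.6226], 'torque': [-0.0168, -0.0382, 0.0441], 'grip_width': 0.0557}
[193.26862767 199.92423932] [193.05922581 124.21879562]
```

View pics/st4.png

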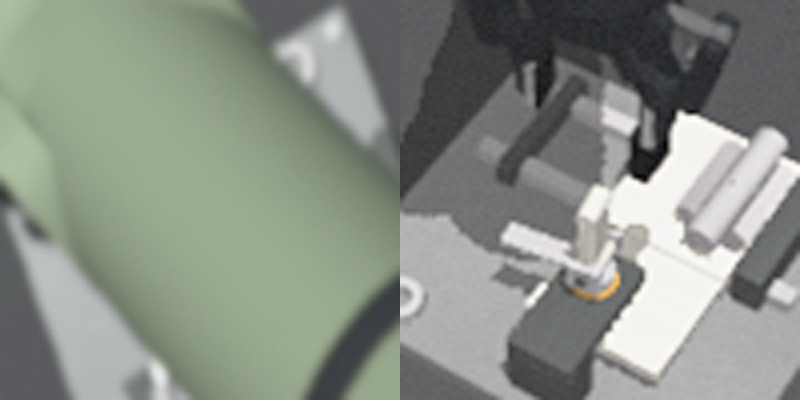

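Emit:
play_rows(
  increments=[
    [0,0,0,0,0,-40,-0.3],
    [0,0,0,0,0,-40,-0.3],
    [0,0,0,0,0,-33,-0.3],
    [0,0,0,0,0,0,-0.3],
    [0,0,0,0,0,0,-0.3],
  ],
)

```text
t: 10.6
tcp_pos: [0.5341, 0.1459, 0.1244]
ee_rot: [0.0, -0.298, 0.955, -0.0]
ft_force: [-0.0, 0.4, 0.6]
grip_width: 0.056
gripper_force: 0.0
```

Emit:
play_rows(
  increments=[
    [0,0,0,0,0,0,0.2],
    [0,0,0,0,0,0,0.35],
    [0,0,0,0,0,0,0.45],
    [0,0,0,0,0,0,0.55],
    [0,0,0,0,0,0,0.6],
  ],
)

```text
t: 11.1
tcp_pos: [0.5342, 0.1461, 0.1236]
ee_rot: [0.0, -0.298, 0.954, -0.0]
ft_force: [-1.0, 1.9, -0.5]
grip_width: 0.017
gripper_force: 0.0
```

Emit:
play_rows(
  increments=[
    [0,0,0,0,0,0,1],
    [0,0,0,0,0,0,1],
    [0,0,0,0,0,0,1],
    [0,0,0,0,0,0,1],
  ],
)

```text
t: 11.5
tcp_pos: [0.5344, 0.146, 0.1234]
ee_rot: [0.0, -0.298, 0.954, -0.0]
ft_force: [1.2, -3.3, 5.7]
grip_width: 0.0094
gripper_force: 59.2
```

```bash
cat > o.py <<'E'
from bench import robot
import numpy as np
o=robot.get_obs();print({k:np.round(o[k],3).tolist() for k in ["t","joint_pos","tcp_pos","ee_rot","ft_force","torque","grip_width","gripper_force"]})
q=o["ee_rot"];print("yaw",2*np.arctan2(q[2],q[1]))
E
python3 o.py
```

```text
{'t': 11.5, 'joint_pos': [0.235, 0.701, -0.881, 1.852, 0.677, 0.919, 1.212], 'tcp_pos': [0.534, 0.146, 0.123], 'ee_rot': [0.0, -0.298, 0.954, -0.0], 'ft_force': [1.231, -3.303, 5.657], 'torque': [-0.786, -0.442, -0.06], 'grip_width': 0.009, 'gripper_force': 59.244}
yaw 3.747541465318864
```

Emit:
play_rows(
  increments=[
    [0,0,-0.1,0,0,-0.1,1],
    [0,0,-0.1,0,0,-0.1,1],
    [0,0,-0.1,0,0,-0.1,1],
    [0,0,-0.1,0,0,-0.1,1],
    [0,0,0,0,0,0,1],
  ],
)

```text
t: 12.0
tcp_pos: [0.5341, 0.1465, 0.1231]
ee_rot: [0.0, -0.102, 0.995, 0.0]
ft_force: [0.1, 0.7, 2.8]
grip_width: 0.009
gripper_force: 59.1
```

```bash
python3 o.py
```

```text
{'t': 12.0, 'joint_pos': [0.177, 0.667, -0.788, 1.855, 0.608, 0.877, 0.866], 'tcp_pos': [0.534, 0.147, 0.123], 'ee_rot': [0.0, -0.102, 0.995, 0.0], 'ft_force': [0.072, 0.714, 2.796], 'torque': [0.09, -0.071, -0.013], 'grip_width': 0.009, 'gripper_force': 59.092}
yaw 3.3462759825604973
```

Emit:
play_rows(
  increments=[
    [0,0,-0.1,0,0,-0.1,1],
    [0,0,-0.1,0,0,-0.1,1],
    [0,0,-0.1,0,0,-0.1,1],
    [0,0,-0.1,0,0,-0.1,1],
    [0,0,-0.1,0,0,-0.1,1],
  ],
)

```text
t: 12.5
tcp_pos: [0.5342, 0.1472, 0.1225]
ee_rot: [0.0, 0.146, 0.989, 0.001]
ft_force: [0.3, 4.5, 3.5]
grip_width: 0.0091
gripper_force: 59.2
```

Emit:
play_rows(
  increments=[
    [0,0,-0.1,0,0,-0.1,1],
    [0,0,-0.1,0,0,-0.1,1],
    [0,0,-0.1,0,0,-0.1,1],
    [0,0,-0.1,0,0,-0.1,1],
    [0,0,0,0,0,0,1],
  ],
)

```text
t: 13.0
tcp_pos: [0.5344, 0.1477, 0.1222]
ee_rot: [0.0, 0.34, 0.941, 0.001]
ft_force: [2.4, 5.8, 2.1]
grip_width: 0.0089
gripper_force: 58.9
```

```bash
python3 o.py
```

```text
{'t': 13.0, 'joint_pos': [0.032, 0.609, -0.569, 1.862, 0.443, 0.797, 0.106], 'tcp_pos': [0.534, 0.148, 0.122], 'ee_rot': [0.0, 0.34, 0.941, 0.001], 'ft_force': [2.354, 5.797, 2.141], 'torque': [1.4, -0.672, 0.011], 'grip_width': 0.009, 'gripper_force': 58.9}
yaw 2.448460464144455
```

Emit:
play_rows(
  increments=[
    [0,0,-0.1,0,0.5,-0.1,1],
    [0,0,-0.1,0,0.5,-0.1,1],
    [0,0,-0.1,0,0,-0.1,1],
    [0,0,0,0,0,0,1],
  ],
)

```text
t: 13.4
tcp_pos: [0.5347, 0.1484, 0.1219]
ee_rot: [0.0, 0.477, 0.879, 0.001]
ft_force: [3.7, 3.4, 2.5]
grip_width: 0.0093
gripper_force: 58.9
```

```bash
python3 o.py
```

```text
{'t': 13.4, 'joint_pos': [-0.022, 0.594, -0.493, 1.864, 0.387, 0.777, -0.146], 'tcp_pos': [0.535, 0.148, 0.122], 'ee_rot': [0.0, 0.477, 0.879, 0.001], 'ft_force': [3.75, 3.416, 2.451], 'torque': [1.032, -1.079, -0.018], 'grip_width': 0.009, 'gripper_force': 58.888}
yaw 2.1482400461028544
```

Emit:
play_rows(
  increments=[
    [0,0,-0.1,0,0,-0.1,1],
    [0,0,-0.1,0,0,-0.1,1],
    [0,0,0,0,0,0,1],
  ],
)

```text
t: 13.7
tcp_pos: [0.5349, 0.1485, 0.1218]
ee_rot: [0.0, 0.562, 0.827, 0.001]
ft_force: [5.3, 4.5, 1.7]
grip_width: 0.0094
gripper_force: 58.8
```

```bash
python3 o.py
```

```text
{'t': 13.7, 'joint_pos': [-0.058, 0.586, -0.442, 1.866, 0.348, 0.763, -0.312], 'tcp_pos': [0.535, 0.149, 0.122], 'ee_rot': [0.0, 0.562, 0.827, 0.001], 'ft_force': [5.346, 4.532, 1.693], 'torque': [1.145, -1.43, -0.002], 'grip_width': 0.009, 'gripper_force': 58.774}
yaw 1.9482723873762149
```

Turned 1.8 rad, still free. Continue by 0.2.

Emit:
play_rows(
  increments=[
    [0,0,-0.1,0.5,0.3,-0.1,1],
    [0,0,-0.05,0.5,0.3,-0.1,1],
    [0,0,0,0,0,0,1],
  ],
)

```text
t: 14.0
tcp_pos: [0.5356, 0.1487, 0.1215]
ee_rot: [0.0, 0.621, 0.783, 0.001]
ft_force: [4.1, 3.7, 3.9]
grip_width: 0.0092
gripper_force: 59.3
```

```bash
python3 o.py
```

```text
{'t': 14.0, 'joint_pos': [-0.086, 0.582, -0.404, 1.865, 0.319, 0.757, -0.434], 'tcp_pos': [0.536, 0.149, 0.121], 'ee_rot': [0.0, 0.621, 0.783, 0.001], 'ft_force': [4.066, 3.744, 3.903], 'torque': [0.944, -0.989, -0.02], 'grip_width': 0.009, 'gripper_force': 59.284}
yaw 1.8004439754077297
```

Emit:
play_rows(
  increments=[
    [0,0,-0.1,0,0,-0.1,1],
    [0,0,-0.05,0,0,0,1],
    [0,0,0,0,0,0,1],
  ],
)

```text
t: 14.3
tcp_pos: [0.5357, 0.1487, 0.1214]
ee_rot: [0.0, 0.678, 0.735, 0.001]
ft_force: [5.7, 3.2, 2.7]
grip_width: 0.0091
gripper_force: 59.0
```

```bash
python3 o.py
```

```text
{'t': 14.3, 'joint_pos': [-0.113, 0.577, -0.365, 1.867, 0.289, 0.748, -0.557], 'tcp_pos': [0.536, 0.149, 0.121], 'ee_rot': [0.0, 0.678, 0.735, 0.001], 'ft_force': [5.676, 3.222, 2.724], 'torque': [1.125, -1.316, -0.049], 'grip_width': 0.009, 'gripper_force': 59.007}
yaw 1.650538743007519
```

Emit:
play_rows(
  increments=[
    [0,0,-0.05,0.3,0.3,-0.1,1],
    [0,0,-0.05,0.3,0.3,0,1],
  ],
)

```text
t: 14.5
tcp_pos: [0.5362, 0.149, 0.1213]
ee_rot: [-0.0, 0.714, 0.7, 0.001]
ft_force: [3.8, 2.3, 3.4]
grip_width: 0.0088
gripper_force: 59.4
```

```bash
python3 o.py
```

```text
{'t': 14.5, 'joint_pos': [-0.132, 0.575, -0.339, 1.866, 0.269, 0.744, -0.64], 'tcp_pos': [0.536, 0.149, 0.121], 'ee_rot': [-0.0, 0.714, 0.7, 0.001], 'ft_force': [3.765, 2.269, 3.438], 'torque': [0.616, -0.865, 0.021], 'grip_width': 0.009, 'gripper_force': 59.363}
yaw 1.5504153664197986
```

Emit:
play_rows(
  increments=[
    [0,0,-0.05,0,0,-0.1,1],
    [0,0,-0.05,0,0,0,1],
  ],
)

```text
t: 14.7
tcp_pos: [0.5363, 0.1489, 0.1212]
ee_rot: [0.0, 0.748, 0.663, 0.001]
ft_force: [4.4, 3.3, 3.4]
grip_width: 0.0091
gripper_force: 59.3
```

```bash
python3 o.py
```

```text
{'t': 14.7, 'joint_pos': [-0.151, 0.572, -0.313, 1.867, 0.249, 0.739, -0.722], 'tcp_pos': [0.536, 0.149, 0.121], 'ee_rot': [0.0, 0.748, 0.663, 0.001], 'ft_force': [4.434, 3.32, 3.417], 'torque': [0.647, -1.23, 0.309], 'grip_width': 0.009, 'gripper_force': 59.325}
yaw 1.450239062632329
```

Emit:
play_rows(
  increments=[
    [0,0,-0.05,0,0,0,1],
    [0,0,-0.05,0,0,0,1],
  ],
)

```text
t: 14.9
tcp_pos: [0.5364, 0.1489, 0.1212]
ee_rot: [0.0, 0.781, 0.625, 0.001]
ft_force: [4.5, 3.0, 2.7]
grip_width: 0.0091
gripper_force: 59.3
```

```bash
python3 o.py
```

```text
{'t': 14.9, 'joint_pos': [-0.17, 0.569, -0.286, 1.868, 0.229, 0.735, -0.804], 'tcp_pos': [0.536, 0.149, 0.121], 'ee_rot': [0.0, 0.781, 0.625, 0.001], 'ft_force': [4.479, 3.039, 2.716], 'torque': [0.606, -1.428, 0.324], 'grip_width': 0.009, 'gripper_force': 59.27}
yaw 1.350556951177986
```

Emit:
play_rows(
  increments=[
    [0,0,0,0,0,0,1],
    [0,0,0,0,0,0,1],
    [0,0,0,0,0,0,1],
  ],
)

```text
t: 15.2
tcp_pos: [0.5364, 0.1489, 0.1212]
ee_rot: [0.0, 0.78, 0.626, 0.001]
ft_force: [5.2, 2.5, 3.4]
grip_width: 0.0092
gripper_force: 59.2
```

```bash
python3 o.py
```

```text
{'t': 15.2, 'joint_pos': [-0.169, 0.569, -0.287, 1.868, 0.229, 0.735, -0.802], 'tcp_pos': [0.536, 0.149, 0.121], 'ee_rot': [0.0, 0.78, 0.626, 0.001], 'ft_force': [5.203, 2.52, 3.373], 'torque': [0.64, -1.37, 0.184], 'grip_width': 0.009, 'gripper_force': 59.184}
yaw 1.3524032437295364
```

Emit:
play_rows(
  increments=[
    [0,0,0,0,0,0,0.3],
    [0,0,0,0,0,0,0.3],
    [0,0,0,0,0,0,0.3],
    [0,0,0,0,0,40,0.3],
    [0,0,0,0,0,40,0.3],
  ],
)

```text
t: 15.7
tcp_pos: [0.5347, 0.1481, 0.2011]
ee_rot: [-0.001, 0.781, 0.625, -0.001]
ft_force: [0.6, -0.2, 0.4]
grip_width: 0.0301
gripper_force: 0.0
```

Emit:
play_rows(
  increments=[
    [0,0,0,30,-6.5,0,1],
    [0,0,0,30.5,-7,0,1],
    [0,0,0,0,0,0,1],
    [0,0,0,0,0,0,1],
    [0,0,0,0,0,0,1],
  ],
)

```text
t: 16.2
tcp_pos: [0.5953, 0.1351, 0.2007]
ee_rot: [-0.0, 0.781, 0.624, -0.0]
ft_force: [-0.1, 0.1, -0.4]
grip_width: -0.0001
gripper_force: 0.0
```

Emit:
play_rows(
  increments=[
    [0,0,0,0,0,-25,1],
    [0,0,0,0,0,-26,1],
    [0,0,0,0,0,0,1],
    [0,0,0,0,0,0,1],
  ],
)

```text
t: 16.6
tcp_pos: [0.5958, 0.1352, 0.1505]
ee_rot: [-0.0, 0.781, 0.624, -0.0]
ft_force: [-0.3, 0.0, 1.3]
grip_width: -0.0
gripper_force: 0.0
```

```bash
python3 o.py
python3 - <<'E'
from bench import robot
import cv2,numpy as np
from h import *
b=robot.capture("scene");C=cam(b)
o=robot.get_obs()
print([(np.round((proj(C,X)-[260,230])*6)).tolist() for X in [(.536,.149,.1),(.536,.149,.16),o["tcp_pos"],(.536-.0586,.149+.013,.1)]])
cv2.imwrite("pics/s5.png",cv2.resize(b["frame"][:,:,::-1][230:330,260:380],None,fx=6,fy=6,interpolation=cv2.INTER_CUBIC))
E
```

```text
{'t': 16.6, 'joint_pos': [-0.124, 0.604, -0.286, 1.7, 0.211, 0.868, -0.722], 'tcp_pos': [0.596, 0.135, 0.151], 'ee_rot': [-0.0, 0.781, 0.624, -0.0], 'ft_force': [-0.303, 0.026, 1.267], 'torque': [-0.013, -0.062, -0.003], 'grip_width': -0.0, 'gripper_force': 0.0}
yaw 1.3484784695814571
[[349.0, 476.0], [348.0, 387.0], [183.0, 446.0], [500.0, 433.0]]
```

View pics/s5.png

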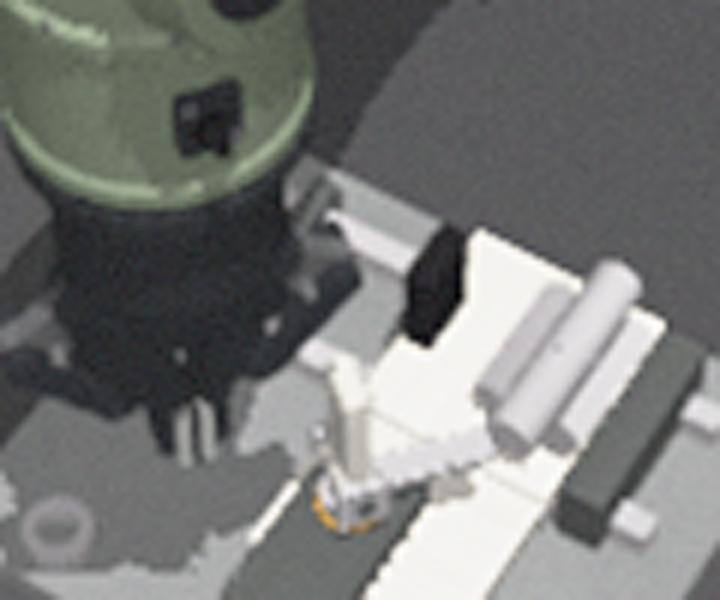

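Emit:
play_rows(
  increments=[
    [0,0,0,-21.5,4.8,0,1],
    [0,0,0,-21.5,4.8,0,1],
    [0,0,0,-12.7,2.8,-0.5,1],
    [0,0,0,-6.2,1.4,-1.5,1],
    [0,0,0,-6.1,1.3,-2.3,1],
  ],
)

```text
t: 17.15
tcp_pos: [0.529, 0.1502, 0.1469]
ee_rot: [0.001, 0.781, 0.624, 0.001]
ft_force: [1.8, -0.8, 4.1]
grip_width: -0.0002
gripper_force: 2.1
```

Emit:
play_rows(
  increments=[
    [0,0,0,-5.4,1.2,-3,1],
    [0,0,0,-5.4,1.2,-3.9,1],
    [0,0,0,-4.4,1,-4.5,1],
    [0,0,0,-4.4,0.9,-5.1,1],
    [0,0,0,0,0,0,1],
  ],
)

```text
t: 17.65
tcp_pos: [0.5079, 0.1544, 0.1285]
ee_rot: [-0.0, 0.781, 0.624, -0.001]
ft_force: [0.1, -0.3, 0.1]
grip_width: 0.0002
gripper_force: 0.0
```

```bash
python3 o.py
python3 - <<'E'
from bench import robot
import cv2,numpy as np
b=robot.capture("scene")
cv2.imwrite("pics/s6.png",cv2.resize(b["frame"][:,:,::-1][230:330,260:380],None,fx=6,fy=6,interpolation=cv2.INTER_CUBIC))
E
```

```text
{'t': 17.65, 'joint_pos': [-0.188, 0.526, -0.293, 1.927, 0.222, 0.72, -0.834], 'tcp_pos': [0.508, 0.154, 0.129], 'ee_rot': [-0.0, 0.781, 0.624, -0.001], 'ft_force': [0.15, -0.322, 0.05], 'torque': [0.03, -0.052, 0.002], 'grip_width': 0.0, 'gripper_force': 0.05}
yaw 1.3481364704187866
```

View pics/s6.png

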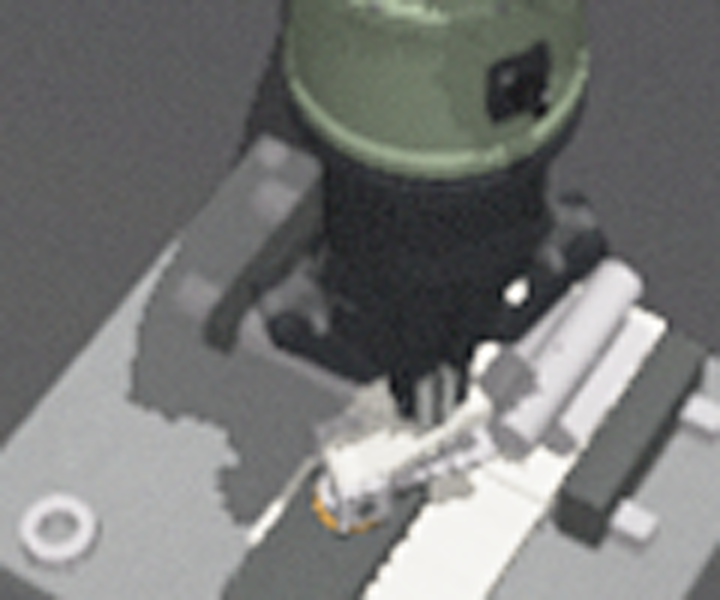

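Emit:
play_rows(
  increments=[
    [0,0,0,-3,0.7,-5.7,1],
    [0,0,0,-3,0.6,-5.8,1],
    [0,0,0,-2.3,0.5,-4.2,1],
    [0,0,0,0,0,-4.3,1],
    [0,0,0,0,0,0,1],
  ],
)

```text
t: 18.2
tcp_pos: [0.4998, 0.156, 0.1085]
ee_rot: [-0.0, 0.781, 0.624, -0.001]
ft_force: [-0.1, 0.6, 0.1]
grip_width: -0.0002
gripper_force: 0.0
```

Emit:
play_rows(
  increments=[
    [0,0,0,0,0,-2,1],
    [0,0,0,0,0,-2,1],
    [0,0,0,0,0,0,1],
    [0,0,0,0,0,0,1],
  ],
)

```text
t: 18.6
tcp_pos: [0.5004, 0.156, 0.1052]
ee_rot: [0.0, 0.781, 0.624, 0.0]
ft_force: [-0.0, -0.1, -0.3]
grip_width: -0.0003
gripper_force: 0.0
```

Emit:
play_rows(
  increments=[
    [0,0,0,0,0,-1,1],
    [0,0,0,0,0,-1,1],
    [0,0,0,0,0,0,1],
    [0,0,0,0,0,0,1],
  ],
)

```text
t: 19.0
tcp_pos: [0.5006, 0.1563, 0.104]
ee_rot: [0.0, 0.781, 0.624, 0.0]
ft_force: [-5.9, -1.3, 18.6]
grip_width: -0.0002
gripper_force: 9.4
```

Run:
```python
from bench import robot
import cv2,numpy as np
b=robot.capture("scene")
cv2.imwrite("pics/s7.png",cv2.resize(b["frame"][:,:,::-1][250:330,290:370],None,fx=7,fy=7,interpolation=cv2.INTER_CUBIC))
```

Emit:
play_rows(
  increments=[
    [0,0,0,0,0,10,1],
    [0,0,0,0,0,40,1],
    [0,0,0,0,0,40,1],
    [0,0,0,0,0,0,1],
    [0,0,0,0,0,0,1],
  ],
)

```text
t: 19.55
tcp_pos: [0.5008, 0.156, 0.1942]
ee_rot: [0.0, 0.782, 0.624, 0.001]
ft_force: [-0.2, -0.6, -0.6]
grip_width: -0.0002
gripper_force: 0.0
```

```bash
python3 o.py; python3 -c "
from bench import robot
print(robot.hand_in())"
```

```text
{'t': 19.55, 'joint_pos': [-0.169, 0.423, -0.323, 1.892, 0.174, 0.852, -0.804], 'tcp_pos': [0.501, 0.156, 0.194], 'ee_rot': [0.0, 0.782, 0.624, 0.001], 'ft_force': [-0.203, -0.627, -0.605], 'torque': [-0.012, 0.049, 0.007], 'grip_width': -0.0, 'gripper_force': 0.0}
yaw 1.3474115007110945
the job is handed in; nothing more can be done
None
```

I handed the job in at about 19.6 s without a verdict: by force, torque and height readings the carriage is home, the bolt is about 0.2 rad past its bite, the lever is down on its rest, and the gripper is clear; I took no picture of the final state.

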